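# Press the jar into the sprung cradle for the scanner

## Task

Read in the jar at the scanner station: first squeeze the trigger of the upside-down scanner fully against its grip and let it spring back. Then pick up the dark screw-cap jar from the bench, set it upright in the sprung ring cradle in front of the scanner window, press it down until the cradle is fully down on its stop, and finish while still holding it pressed down. Leave the spool and the tin where they stand.

Things in the scene. Friction and masses are not known exactly. Their poses are not given: they have to be found in the camera images.
- station: Fixed aluminium base plate 90 (x) x 270 (y) x 10 mm; origin under its centre, on the bench; z up. Sprung ring cradle at y = -75 mm. Hand scanner clamped upside down at the +y end: head 40 mm wide, y = -5 to 100 mm, top at z = 76 mm, window facing -y to the cradle; its grip stands straight up, 26 x 26 mm, centred at y = +75 mm, up to z = 167 mm.
- pinch (a point): Fixed point 140 mm above the bench, midway between the grip's back (+y) face and the front (-y) face of the squeezed trigger. At this height both together measure 39 mm along station y when squeezed, 54 mm at rest (trigger 15 mm further to -y). Fingers closing along station y about it squeeze the trigger. Grip ends 27 mm above it, trigger 14 mm. Axes as station.
- trigger (a joint): Angle of the scanner's trigger, rad: 0 at rest (leaning out from the grip towards the cradle), 0.25 fully squeezed against its stop. Black lever 18 mm wide and 9 mm thick on the -y side of the grip, hinged at the grip's foot 84 mm above the bench, about 70 mm long, tip up. A spring returns it; the squeeze takes 2 to 4 N at the height of pinch.
- cradle (a joint): How far the cradle is pressed down, m: 0 at rest, 0.018 on its stop. The spring pushes up with 6 N at rest and 12 N at the stop, so the jar's weight alone does not move it, and it rises again when let go.
- seat (a point): Centre of the cradle's flat floor, on which the jar stands; it moves with the cradle (60 mm above the bench at rest, 42 mm when fully down). The ring round it is 56 mm wide inside and 64 mm outside; its mouth flares to 64 mm inside (72 mm outside) and its rim stands 24 mm above this point. z up.
- jar: Dark round jar with a white screw cap, 88 mm tall; body 50 mm across up to 74 mm above its foot, cap 45 mm across. Origin at the centre of its underside, z up along its axis. About 0.16 kg (0.11 to 0.22). Stands loose on the bench between the robot and the station.
- spool: Solder spool with green flanges, 64 mm across and 47 mm tall, standing loose on the bench; origin at the centre of its underside. A bystander.
- tin: Flat round screw tin with a pale lid, 58 mm across and 26 mm tall, standing loose on the bench; origin at the centre of its underside. A bystander.

How it is judged (in metres and radians):
On the way, in this order (a step that is already met when the one before it is completed fails the run):
1. the scanner trigger is squeezed fully in (value of joint trigger above 0.2 rad), for 0.1 s.
2. the trigger is released and back at rest (value of joint trigger below 0.04 rad), for 0.1 s.
3. the jar is picked up off the bench (height (world z) of jar above 0.03 m), for 0.1 s.
4. the jar stands in the cradle and presses it down onto its stop (horizontal distance between jar and seat below 0.006 m and z of jar in the frame of seat between -0.004 and 0.004 m and angle between jar's own z axis and vertical below 0.12 rad and value of joint cradle above 0.0155 m), for 0.3 s.
At the end, for the whole second after the job is handed in: The robot holds the jar down (over 2 N): jar upright (0.12 rad) on the cradle floor (4 mm in height, 6 mm off centre), bearing on it with over 5 N, at rest; cradle pressed 15.5 of its 18 mm or more; trigger back at rest (under 0.04 rad); spool and tin within 30 mm of their start (all of step 4 and value of joint trigger below 0.04 rad and contact force between jar and station above 5 N and contact force between any of the fingers, the arm and jar above 2 N and linear speed of jar below 0.02 m/s and distance of each of spool, tin from where it was at the start of the episode below 0.03 m); the arm keeps its last pose, push and grip.
It fails at once if the spool or the tin is pushed away (more than 30 mm) (distance of any of spool, tin from where it was at the start of the episode above 0.03 m).
It also fails if it takes over 45 s, if anything falls off the work surface, if the arm or the gripper's body presses on something with over 40 N, if the wrist force passes 120 N, or if a joint passes its speed limit or range.

## Robot

A 6-joint arm with a two-finger parallel gripper is mounted at the origin on a cart in front of the work surface, level with it; the furniture and walls round the work are solid. World frame = base frame: x ahead of the robot, y to its left, z up, the work surface at z = 0. Lengths are in m, angles in degrees, forces in N, time in s.
With the tool pointing down it reaches from about 0.25 to 0.725 m from the base axis. Payload 9.7 kg.
Tool frame: the origin (TCP) lies at the very end of the fingers, on their centre line; the grasp point (between the pads) lies grasp_offset behind it (grasp_offset is the distance from the TCP to the grasp point, in m); z points along the fingers, y is the line along which they close (so a half turn about z gives the same grasp; the last joint's range is limited). The gripper opens to 85 mm and grips with 20 to 120 N. Pads are 22 mm wide; open, the fingers measure 114 mm over their backs; the gripper's body (76 mm by 85 mm) begins 54 mm behind the grasp point. The pads swing forward as they close: fully open they stand 13 mm farther back than shut.
Start: joints at [75.516, 4.979, 10.078, 95.1, 0, 90], TCP at [0.138, 0.533, 0.231] pointing down, gripper open.
Joint ranges: [-179.16, 179.16], [-48.56, 103.87], [-65.8, 70.77], [-126.05, 130.52], [-82.76, 87.17], [-180, 180]. Speed limits (degrees/s): [127.2, 127.2, 147.25, 180, 180, 180].

## Interface

Orientations are given as [roll, pitch, yaw] about the fixed x, y, z axes, in that order (R = Rz(yaw) Ry(pitch) Rx(roll)).
In Python, from workcell import get_obs, camera, calibration, job_done, recognise, cut_out, mark_of, grasp_offset gives the robot as it stands.
- The arm moves only by the tool servo_tool, never from a script. Its argument "moves" is a list of rows, each a list of 3 entries, a list of its own where there are three numbers: the turn, a rotation vector about the tool's x, y, z in degrees, then the shift along the tool's x, y, z in m, then the opening in per cent of the stroke, from 0 (shut) to 100 (fully open). In form: [[[ax, ay, az], [x, y, z], claw], ...]. A call has 1 to 12 rows; each row shifts and turns the commanded pose from where the row before left it, along the tool's axes as they then stand; what a row does not reach is not made up. A row lasts 1/10 s, in which the tool goes at most 50 mm and 8.59 degrees, less where a joint would pass 70% of its speed; a pose out of reach is approached as far as the arm can. A call is refused whole if a number of a shift passes 0.05 or a number of a turn 8.59, either way. A call with a gripper value outside its range is refused whole. The fingers move at their own pace and stop on an object; "force" is the grip in N (left out, the last holds). Time passes only in rows, so rows that do not move let the fingers close. It gives the time, the measured TCP pose, the force, the opening and the grip force at its end, in the units of the state.
- get_obs(): the state, without advancing time (a new reading comes with each control period).
- camera(name): name is "side" or "top"; returns (picture, depth): 400x640x3 uint8, red, green, blue; 400x640 float32, m along the optical axis (not along the pixel's ray), 0 where there is no reading.
- calibration(name): a dict with "camera_matrix" (3x3 intrinsics, pixels), "dist" ([k1, k2, p1, p2, k3] as OpenCV has them; the pictures are not rectified), "R" (3x3) and "t" (3): a world point X has camera coordinates R X + t. Camera axes: x right, y down, z forward; pixel columns grow to the right and rows downward; lengths in m; the calibration is good to about 2 mm. A picture is of the moment at which its call begins. calibration takes no time and is no camera call.
- job_done(): hands the job in; it is judged then, once.
Trained networks look in the newest picture that a camera, given by its name, has taken for a name from the list of things; names that differ only in an ending like _2 or _b are one class to them, and where a whole thing is asked for, a point or a joint stands for the part that bears it (a point fixed in the world has none). Each returns a list of dicts, best first, with "score" (0 to 1); they miss things now and then, are a little off and sometimes report something else, mostly with a low value. They report only what shows in the picture. A call takes as long as a camera call.
- recognise(name, camera): "xyz" ([x, y, z] in m, in the coordinates of the camera as it stood for that picture, good to about 4 mm: the middle of the surface that is visible of it).
- cut_out(name, camera): "mask" (400x640 bool, what is visible of it).
- mark_of(name, camera): "xyz" ([x, y, z] in m, in the coordinates of the camera as it stood for that picture, good to about 4 mm: a listed point, or the origin of a listed thing).
The state is a dict: "time": time; "q": joint angles; "qd": joint speeds; "joint_efforts": joint torques, N m; "ee_pos": TCP position; "tcp_rot": TCP orientation; "wrist_force": force on the tool from outside, world axes, zero at the start; "torque": the same for the moment, N m; "opening": finger opening in m; "grasp_force": force on a finger pad.
Only numpy, scipy, OpenCV 4.12 (cv2) and the standard library are available. Lean on these libraries where they do the work, as an engineer would, in place of code of your own. Each camera call takes 0.05 s, during which the arm holds its last target. There are 200 camera calls.

## Working session

There is one attempt and no reset: what is moved stays moved. The work goes in short steps, Python scripts to look and compute and a tool call to move; the robot and the scene stay as the last step left them, time stands still between calls to the robot, and variables do not carry over. Pictures are saved under pics/ and viewed, at most 10 in all, crops included, and the job is handed in when it is done.

Besides the shell and the picture viewer there is one more tool, called as name(argument=value, ...) on one line, values as JSON. servo_tool: Moves the arm, as the interface text tells. Its arguments: {"type":"object","properties":{"moves":{"type":"array"},"force":{"type":"number"}},"required":["moves"]}

```bash
mkdir -p pics
cat > h.py <<'E'
import numpy as np, cv2
from workcell import *
def w(cam,p):
    c=calibration(cam); return np.array(c["R"]).T@(np.array(p)-np.array(c["t"]))
E
python3 - <<'E'
from h import *
o=get_obs(); print({k:np.round(v,3) for k,v in o.items()},grasp_offset() if callable(grasp_offset) else grasp_offset)
ims=[]
for cam in ("side","top"):
    im,d=camera(cam); ims.append(im)
    print(cam,np.round(w(cam,[0,0,0]),3))
    for n in ("jar","seat","pinch","station","spool","tin","trigger"):
        for f in (mark_of,):
            try: print(n,[(round(r["score"],2),np.round(w(cam,r["xyz"]),3)) for r in f(n,cam)[:2]])
            except Exception as e: print(n,e)
    cv2.imwrite(f"pics/{cam}0.png",im[:,:,::-1])
E
```

```text
{'time': np.float64(0.0), 'q': array([7.5518e+01, 5.0130e+00, 1.0032e+01, 9.5102e+01, 1.0000e-03,
       9.0000e+01]), 'qd': array([ 0.008, -0.054, -0.047, -0.025, -0.046,  0.015]), 'joint_efforts': array([-2.0000e-03, -5.2038e+01,  4.6481e+01,  1.6000e-02, -0.0000e+00,
       -0.0000e+00]), 'ee_pos': array([0.137, 0.532, 0.231]), 'tcp_rot': array([-1.79918e+02, -1.00000e-03,  1.65517e+02]), 'wrist_force': array([0.793, 0.275, 0.505]), 'torque': array([0.024, 0.007, 0.019]), 'grasp_force': np.float64(0.0), 'opening': np.float64(0.085)} 0.0187
side [0.795 0.932 0.489]
jar [(0.58, array([ 0.427,  0.312, -0.003]))]
seat [(0.88, array([0.586, 0.12 , 0.06 ]))]
pinch [(0.82, array([0.577, 0.264, 0.139]))]
station [(0.76, array([ 0.578,  0.198, -0.001]))]
spool [(0.9, array([ 0.417,  0.112, -0.   ]))]
tin [(0.62, array([ 0.428,  0.217, -0.002])), (0.35, array([0.586, 0.121, 0.062]))]
trigger it knows: jar, pinch, seat, spool, station, tin
top [0.457 0.222 0.977]
jar [(0.63, array([0.429, 0.312, 0.002]))]
seat [(0.84, array([0.584, 0.12 , 0.06 ]))]
pinch [(0.82, array([0.579, 0.257, 0.135]))]
station [(0.61, array([ 0.582,  0.193, -0.005]))]
spool [(0.91, array([0.418, 0.112, 0.001])), (0.22, array([0.429, 0.314, 0.005]))]
tin [(0.84, array([0.43 , 0.213, 0.   ]))]
trigger it knows: jar, pinch, seat, spool, station, tin
```

View pics/side0.png

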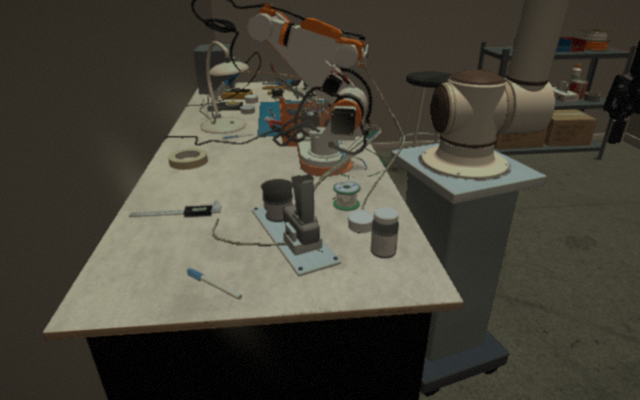

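View pics/top0.png

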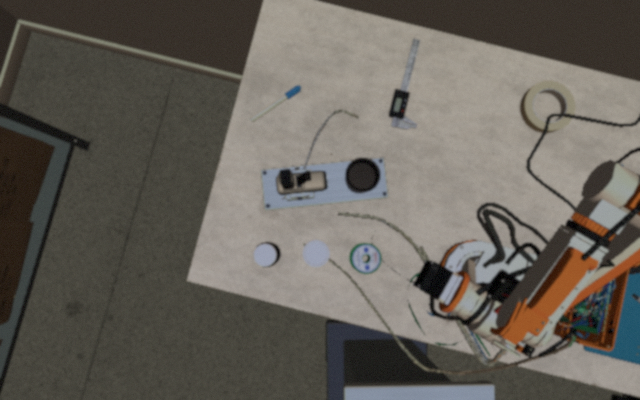

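The side view shows the plate with the cradle at about (277,197), the grip at (303,200), the jar at (384,233), the tin at (360,221) and the spool at (346,195). In the top view the cradle is at (362,175), the grip at (287,179), the jar at (266,255), the tin at (316,252) and the spool at (366,258). The network marks agree with both pictures. I'll refine the positions with depth next.

```bash
cat >> h.py <<'E'
def cloud(cam):
    im,d=camera(cam); c=calibration(cam); v,u=np.mgrid[0:400,0:640]
    p=cv2.undistortPoints(np.stack([u,v],-1).reshape(-1,1,2).astype(float),np.array(c["camera_matrix"]),np.array(c["dist"]))[:,0]
    P=np.c_[p,np.ones(len(p))]*d.reshape(-1,1)
    return im,((P-np.array(c["t"]))@np.array(c["R"])).reshape(400,640,3),d>0
def circ(P): return np.round(cv2.minEnclosingCircle(P[:,:2].astype(np.float32)*1000),1) if 0 else (np.round(P.mean(0),4),np.round(np.ptp(P,0),3),len(P))
E
python3 - <<'E'
from h import *
im,X,ok=cloud("top")
def seg(n,lo,hi):
    m=cut_out(n,"top")[0]["mask"]&ok; P=X[m]; return P[(P[:,2]>lo)&(P[:,2]<hi)]
S=seg("station",-1,1)
print("plate",cv2.minAreaRect((S[(S[:,2]>0)&(S[:,2]<.2)][:,:2]*1000).astype(np.float32)))
for lo,hi in ((.155,.18),(.14,.157),(.065,.095)): print(lo,circ(S[(S[:,2]>lo)&(S[:,2]<hi)]))
R=S[(S[:,2]>.074)&(S[:,2]<.095)&(S[:,1]<.17)]; print("ring",cv2.minEnclosingCircle((R[:,:2]*1000).astype(np.float32)))
J=seg("jar",.08,.1); print("jar",circ(J),cv2.minEnclosingCircle((J[:,:2]*1000).astype(np.float32)))
E
```

```text
plate ((582.5488891601562, 194.1188201904297), (95.12454223632812, 271.0765686035156), 5.301887512207031)
0.155 (array([0.573 , 0.2686, 0.1654]), array([0.028, 0.055, 0.015]), 205)
0.14 (array([0.5734, 0.2394, 0.1488]), array([0.028, 0.059, 0.015]), 93)
0.065 (array([0.579 , 0.1893, 0.0776]), array([0.069, 0.209, 0.029]), 1070)
ring ((586.9246826171875, 119.75310516357422), 35.32503890991211)
jar (array([0.4305, 0.3151, 0.0881]), array([0.043, 0.043, 0.012]), 430) ((430.5023193359375, 315.5349426269531), 22.9593505859375)
```

servo_tool(moves=[[[0,0,-6.5],[0,0,0],100],[[0,0,-6.5],[0,0,0],100],[[0,0,-6.5],[0,0,0],100],[[0,0,0],[-0.032,-0.024,0],100],[[0,0,0],[-0.032,-0.024,0],100],[[0,0,0],[-0.032,-0.024,0],100],[[0,0,0],[-0.032,-0.024,0],100],[[0,0,0],[-0.032,-0.024,0],100],[[0,0,0],[-0.032,-0.024,0],100],[[0,0,0],[-0.032,-0.024,0],100],[[0,0,0],[-0.032,-0.024,0],100]], force=25)

```text
time: 1.95
ee_pos: [0.4106, 0.3626, 0.2314]
tcp_rot: [180.0, 0.0, -175.0]
wrist_force: [0.2, 0.9, -1.1]
opening: 0.0855
grasp_force: 0.0
```

```bash
cat >> h.py <<'E'
from scipy.spatial.transform import Rotation as Ro
def to(pos,yaw):
    o=get_obs(); R=Ro.from_euler("xyz",o["tcp_rot"],degrees=True)
    T=Ro.from_euler("xyz",[180,0,yaw],degrees=True)
    print("t",o["time"],"q",np.round(o["q"],1),"pos",np.round(o["ee_pos"],4),"rot",np.round(o["tcp_rot"],1),"F",np.round(o["wrist_force"],1),"open",round(float(o["opening"]),4),"grip",o["grasp_force"])
    print("turn",np.round((R.inv()*T).as_rotvec(degrees=True),2),"shift(after turn)",np.round(T.inv().apply(np.array(pos)-o["ee_pos"]),4))
E
python3 -c "
from h import *
to([.576,.262,.200],185)"
```

```text
t 1.95 q [41.4  4.7  9.7 95.1  0.  36.4] pos [0.4106 0.3626 0.2314] rot [ 180.    0. -175.] F [ 0.2  0.9 -1.1] open 0.0855 grip 0.0
turn [0.02 0.02 0.02] shift(after turn) [-0.156  -0.1146  0.0314]
```

servo_tool(moves=[[[0,0,0],[-0.032,-0.024,0],100],[[0,0,0],[-0.032,-0.024,0],100],[[0,0,0],[-0.032,-0.024,0],100],[[0,0,0],[-0.03,-0.022,0],100],[[0,0,0],[-0.03,-0.0206,0.01],100],[[0,0,0],[0,0,0.01],100],[[0,0,0],[0,0,0],100]])

```text
time: 2.65
ee_pos: [0.5748, 0.2623, 0.2092]
tcp_rot: [-179.9, -0.2, -175.1]
wrist_force: [-0.7, 0.8, -0.4]
opening: 0.0856
grasp_force: 0.0
```

Run:
```python
from h import *
to([.576,.262,.121],185)
for c in("side","top"):
    im,d=camera(c)
    print(c,[(round(r["score"],2),np.round(w(c,r["xyz"]),3)) for n in("pinch",) for r in mark_of(n,c)[:1]])
    im=cv2.resize(im[100:270,220:420] if c=="side" else im[100:270,220:420],None,fx=2,fy=2)
    a=im if c=="side" else np.hstack([a,im])
cv2.imwrite("pics/p1.png",a[:,:,::-1])
```

```text
t 2.65 q [24.5 16.4 20.8 94.5  0.  19.6] pos [0.5748 0.2623 0.2092] rot [-179.9   -0.2 -175.1] F [-0.7  0.8 -0.4] open 0.0856 grip 0.0
turn [-0.05 -0.17 -0.07] shift(after turn) [-0.0012 -0.0004  0.0882]
side [(0.82, array([0.575, 0.266, 0.141]))]
top []
```

View pics/p1.png

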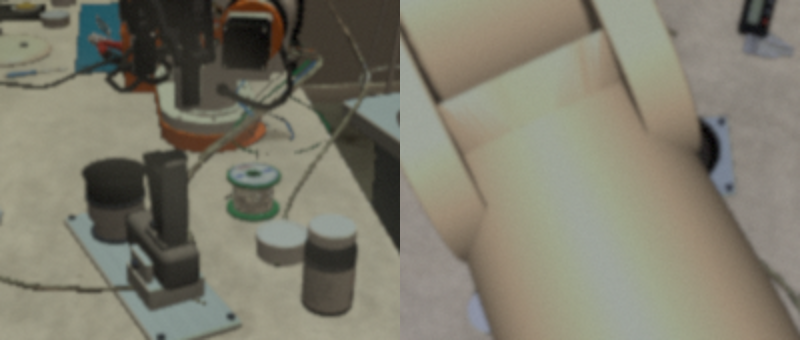

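The side crop shows the grip top at about (165,155), with the gripper somewhere above it but hard to tell from the background arm. I'll take a closer look.

Run:
```python
from h import *
im,d=camera("side"); c=calibration("side")
def px(p): return cv2.projectPoints(np.array([p],float),cv2.Rodrigues(np.array(c["R"]))[0],np.array(c["t"]),np.array(c["camera_matrix"]),np.array(c["dist"]))[0].ravel()
o=get_obs()["ee_pos"]; a=np.array([-.087,.996,0])
for p in (o,o+a*.043,o-a*.043,[.576,.262,.14]):
    print(px(p)); cv2.circle(im,tuple(int(i) for i in px(p)),1,(255,0,0),-1)
cv2.imwrite("pics/p2.png",cv2.resize(im[60:220,220:400],None,fx=3.5,fy=3.5,interpolation=2)[:,:,::-1])
```

```text
[302.24675562 151.22031343]
[312.69041342 159.72174296]
[292.72383033 143.46918691]
[301.96163171 188.14970721]
```

View pics/p2.png

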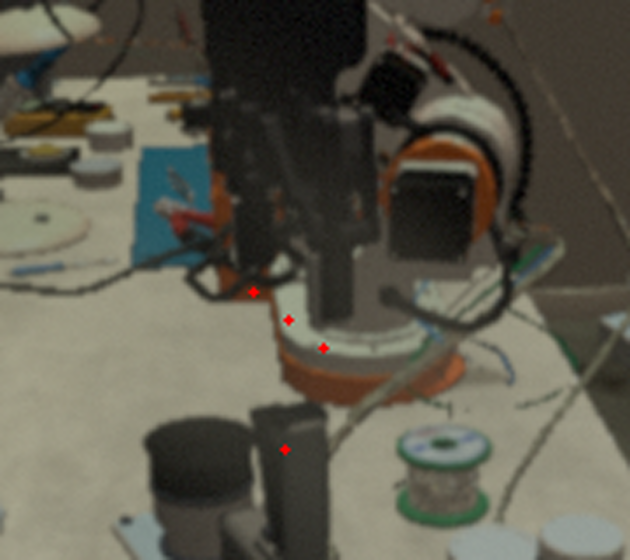

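The fingers at (255,250) and (335,310) straddle the grip top at (290,410). Next I'll descend and squeeze.

servo_tool(moves=[[[0,0,0],[-0.001,0,0.03],100],[[0,0,0],[0,0,0.03],100],[[0,0,0],[0,0,0.029],100],[[0,0,0],[0,0,0],100],[[0,0,0],[0,0,0],40],[[0,0,0],[0,0,0],40],[[0,0,0],[0,0,0],40],[[0,0,0],[0,0,0],40],[[0,0,0],[0,0,0],40],[[0,0,0],[0,0,0],40],[[0,0,0],[0,0,0],40]], force=25)

```text
time: 4.0
ee_pos: [0.5768, 0.2629, 0.1248]
tcp_rot: [-180.0, 0.2, -175.0]
wrist_force: [-1.1, -5.1, 7.4]
opening: 0.0412
grasp_force: 24.6
```

servo_tool(moves=[[[0,0,0],[0,0,0],38],[[0,0,0],[0,0,0],38],[[0,0,0],[0,0,0],38],[[0,0,0],[0,0,0],38]], force=50)

```text
time: 4.4
ee_pos: [0.5767, 0.2635, 0.1251]
tcp_rot: [180.0, 0.2, -175.0]
wrist_force: [-0.3, -2.2, 8.4]
opening: 0.0394
grasp_force: 50.1
```

Run:
```python
from h import *
im,X,ok=cloud("side"); print(np.round(get_obs()["opening"],4))
cv2.imwrite("pics/p3.png",cv2.resize(im[120:260,230:410],None,fx=4,fy=4,interpolation=2)[:,:,::-1])
```

```text
0.0396
```

View pics/p3.png

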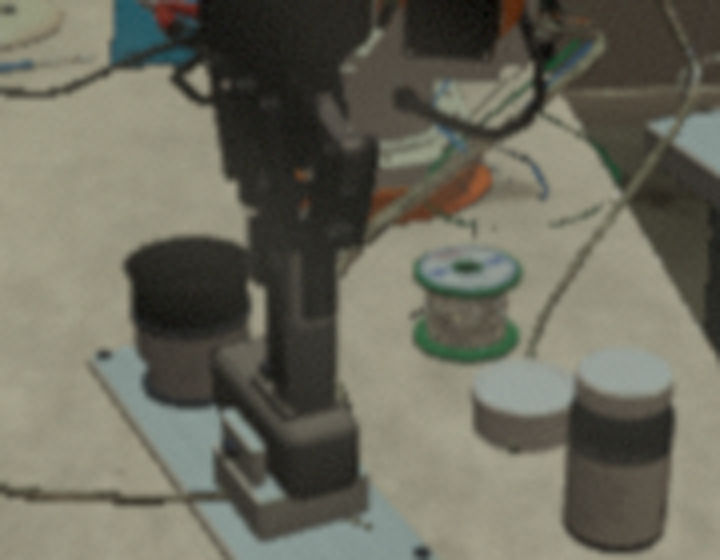

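The picture shows the fingers clamped on the grip and trigger at about (300,290). The 39.5 mm opening means the trigger is fully squeezed, so I'll release and rise.

servo_tool(moves=[[[0,0,0],[0,0,0],100],[[0,0,0],[0,0,0],100],[[0,0,0],[0,0,0],100],[[0,0,0],[0,0,0],100],[[0,0,0],[0,0,0],100],[[0,0,0],[0,0,-0.03],100],[[0,0,0],[0,0,-0.03],100],[[0,0,0],[0,0,-0.03],100],[[0,0,8],[0,0,-0.01],100],[[0,0,8],[0,0,0],100]])

```text
time: 5.45
ee_pos: [0.5765, 0.2637, 0.2249]
tcp_rot: [179.9, 0.2, 168.7]
wrist_force: [0.4, -0.3, -0.4]
opening: 0.0852
grasp_force: 0.0
```

servo_tool(moves=[[[0,0,8],[0,0,0],100],[[0,0,8],[0,0,0],100],[[0,0,8],[0,0,0],100],[[0,0,8],[0,0,0],100],[[0,0,8],[0,0,0],100],[[0,0,8],[0,0,0],100],[[0,0,8],[0,0,0],100],[[0,0,8],[0,0,0],100],[[0,0,8],[0,0,0],100],[[0,0,2],[0,0,0],100]])

```text
time: 6.45
ee_pos: [0.5758, 0.2635, 0.2224]
tcp_rot: [180.0, -0.0, 94.7]
wrist_force: [-0.1, 0.7, 0.7]
opening: 0.0853
grasp_force: 0.0
```

```bash
python3 -c "
from h import *
to([.430,.3145,.15],95)"
```

```text
t 6.45 q [ 24.6  16.7  22.6  95.9   0.  109.8] pos [0.5758 0.2635 0.2224] rot [180.   -0.   94.7] F [-0.1  0.7  0.7] open 0.0853 grip 0.0
turn [ 0.01 -0.02 -0.26] shift(after turn) [ 0.0635 -0.1408  0.0724]
```

servo_tool(moves=[[[0,0,0],[0.0127,-0.0282,0],100],[[0,0,0],[0.0127,-0.0282,0],100],[[0,0,0],[0.0127,-0.0282,0.012],100],[[0,0,0],[0.0127,-0.0282,0.03],100],[[0,0,0],[0.0127,-0.028,0.03],100],[[0,0,0],[0,0,0],100],[[0,0,0],[0,0,0],100]])

```text
time: 7.15
ee_pos: [0.4295, 0.3144, 0.1504]
tcp_rot: [-180.0, 0.0, 95.1]
wrist_force: [0.5, -0.5, 0.2]
opening: 0.0857
grasp_force: 0.0
```

Run:
```python
from h import *
to([.430,.3145,.038],95)
im,X,ok=cloud("side")
for n in ("jar","tin"):
  print(n,[(round(r["score"],2),np.round(w("side",r["xyz"]),3)) for r in mark_of(n,"side")[:1]])
m=cut_out("jar","side")[0]["mask"]&ok; P=X[m]; B=P[(P[:,2]>.02)&(P[:,2]<.07)]
from scipy.optimize import least_squares
print("fit",least_squares(lambda c:np.hypot(*(B[:,:2]-c).T)-.025,[.43,.314],loss="soft_l1",f_scale=.002).x)
c=P[P[:,2]>.085]; print("cap",circ(c))
```

```text
t 7.15 q [ 36.2   1.7  -2.3  86.    0.  121.1] pos [0.4295 0.3144 0.1504] rot [-180.     0.    95.1] F [ 0.5 -0.5  0.2] open 0.0857 grip 0.0
turn [-0.01  0.    0.1 ] shift(after turn) [1.000e-04 5.000e-04 1.124e-01]
jar [(0.74, array([0.426, 0.314, 0.001]))]
tin [(0.97, array([ 0.43 ,  0.218, -0.001]))]
fit [0.43033706 0.31667435]
cap (array([0.4322, 0.3194, 0.0876]), array([0.043, 0.045, 0.005]), 250)
```

servo_tool(moves=[[[0,0,0],[0.001,0.0005,0.03],100],[[0,0,0],[0,0,0.03],100],[[0,0,0],[0,0,0.03],100],[[0,0,0],[0,0,0.02],100],[[0,0,0],[0,0,0],100],[[0,0,0],[0,0,0],45],[[0,0,0],[0,0,0],45],[[0,0,0],[0,0,0],45],[[0,0,0],[0,0,0],45],[[0,0,0],[0,0,0],45],[[0,0,0],[0,0,0],45],[[0,0,0],[0,0,0],45]], force=60)

```text
time: 8.55
ee_pos: [0.4315, 0.3158, 0.0424]
tcp_rot: [179.8, -0.1, 95.0]
wrist_force: [1.1, 0.0, 4.0]
opening: 0.0489
grasp_force: 61.9
```

servo_tool(moves=[[[0,0,0],[0,0,-0.02],45],[[0,0,0],[0,0,-0.03],45],[[0,0,0],[0,0,-0.03],45],[[0,0,0],[0,0,-0.03],45],[[0,0,0],[0,0,-0.03],45],[[0,0,0],[0,0,0],45]])

```text
time: 9.15
ee_pos: [0.4318, 0.3162, 0.1855]
tcp_rot: [179.6, -0.2, 95.0]
wrist_force: [-0.2, 0.3, -2.2]
opening: 0.0491
grasp_force: 62.8
```

```bash
python3 -c "
from h import *
to([.586,.120,.175],95)"
```

```text
t 9.15 q [ 36.2   1.8   1.7  89.4   0.  121.2] pos [0.4318 0.3162 0.1855] rot [179.6  -0.2  95. ] F [-0.2  0.3 -2.2] open 0.0491 grip 62.79080629348755
turn [ 0.36 -0.22  0.02] shift(after turn) [-0.2089  0.1365  0.0105]
```

servo_tool(moves=[[[0.3,-0.2,0],[-0.015,0.01,0],45],[[0,0,0],[-0.025,0.0165,0],45],[[0,0,0],[-0.025,0.0165,0],45],[[0,0,0],[-0.025,0.0165,0],45],[[0,0,0],[-0.025,0.0165,0],45],[[0,0,0],[-0.025,0.0165,0],45],[[0,0,0],[-0.025,0.0165,0],45],[[0,0,0],[-0.025,0.0165,0],45],[[0,0,0],[-0.019,0.011,0],45],[[0,0,0],[0,0,0],45],[[0,0,0],[0,0,0],45]])

```text
time: 10.25
ee_pos: [0.5845, 0.1186, 0.1797]
tcp_rot: [-179.6, 0.2, 95.0]
wrist_force: [-0.3, 0.6, -1.5]
opening: 0.0492
grasp_force: 62.8
```

Run:
```python
from h import *
from scipy.optimize import least_squares
to([.586,.120,.150],95)
im,X,ok=cloud("side")
for n in ("jar","seat"):
  print(n,[(round(r["score"],2),np.round(w("side",r["xyz"]),3)) for r in mark_of(n,"side")[:1]])
def fit(n,lo,hi,r,p0,extra=None):
    m=cut_out(n,"side")[0]["mask"]&ok; P=X[m]; B=P[(P[:,2]>lo)&(P[:,2]<hi)&(P[:,1]<.17)]
    print(n,len(B),least_squares(lambda c:np.hypot(*(B[:,:2]-c).T)-r,p0,loss="soft_l1",f_scale=.002).x, np.round(P[:,2].min(),3))
fit("jar",.14,.17,.025,[.586,.12]); fit("seat",.05,.07,.032,[.586,.12])
cv2.imwrite("pics/p4.png",cv2.resize(im[80:240,220:400],None,fx=3.5,fy=3.5,interpolation=2)[:,:,::-1])
```

```text
t 10.25 q [11.5 11.  11.1 90.4 -0.2 96.6] pos [0.5845 0.1186 0.1797] rot [-179.6    0.2   95. ] F [-0.3  0.6 -1.5] open 0.0492 grip 62.78542399406433
turn [-0.36  0.19 -0.04] shift(after turn) [0.0012 0.0016 0.0297]
jar [(0.56, array([0.581, 0.117, 0.133]))]
seat [(0.91, array([0.587, 0.121, 0.057]))]
jar 331 [0.58314733 0.11957698] 0.137
seat 370 [0.58781329 0.12242477] -0.002
```

View pics/p4.png

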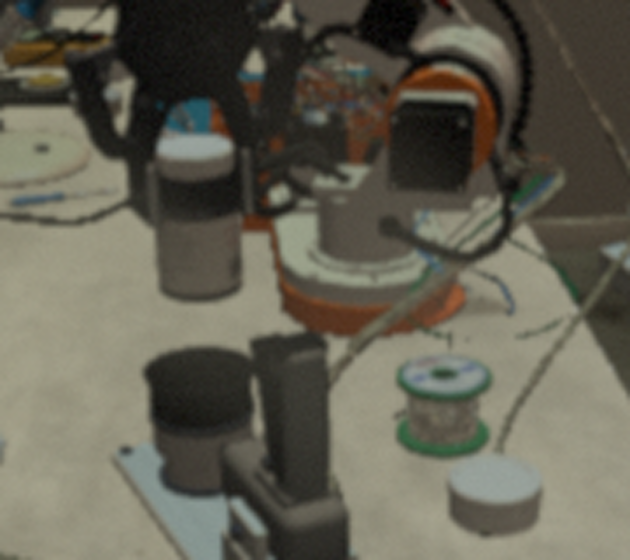

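The picture shows the jar held upright at about (200,220), above the ring at (203,400). It needs roughly +2.5 mm in x and +2 mm in y, then the descent.

servo_tool(moves=[[[-0.3,0.2,0],[0.0016,0.0026,0.015],45],[[0,0,0],[0,0,0.02],45],[[0,0,0],[0,0,0.015],45],[[0,0,0],[0,0,0.01],45],[[0,0,0],[0,0,0.01],45],[[0,0,0],[0,0,0],45]])

```text
time: 11.1
ee_pos: [0.5864, 0.1206, 0.109]
tcp_rot: [-179.9, 0.0, 95.0]
wrist_force: [0.5, 0.0, -2.1]
opening: 0.0491
grasp_force: 62.8
```

servo_tool(moves=[[[0,0,0],[0,0,0.004],45],[[0,0,0],[0,0,0.004],45],[[0,0,0],[0,0,0.004],45],[[0,0,0],[0,0,0.004],45],[[0,0,0],[0,0,0.004],45],[[0,0,0],[0,0,0.003],45],[[0,0,0],[0,0,0],45],[[0,0,0],[0,0,0],45]], force=70)

```text
time: 11.9
ee_pos: [0.5875, 0.1207, 0.0885]
tcp_rot: [179.9, -0.0, 95.0]
wrist_force: [-1.4, -1.4, 8.6]
opening: 0.0486
grasp_force: 73.8
```

servo_tool(moves=[[[0,0,0],[0,0,0.003],45],[[0,0,0],[0,0,0.003],45],[[0,0,0],[0,0,0.001],45],[[0,0,0],[0,0,0],45],[[0,0,0],[0,0,0],45]])

```text
time: 12.4
ee_pos: [0.5876, 0.1208, 0.0843]
tcp_rot: [179.8, -0.0, 95.0]
wrist_force: [-8.0, -1.7, 26.5]
opening: 0.049
grasp_force: 76.1
```

servo_tool(moves=[[[0,0,0],[0,-0.001,-0.001],45],[[0,0,0],[0,0,0],45],[[0,0,0],[0,0,0],45],[[0,0,0],[0,0,0],45]])

```text
time: 12.8
ee_pos: [0.5874, 0.1208, 0.0844]
tcp_rot: [179.7, -0.0, 95.0]
wrist_force: [-1.5, -0.8, 17.1]
opening: 0.0485
grasp_force: 74.6
```

Run:
```python
from h import *
to([.587,.1205,.0845],95)
im,X,ok=cloud("side")
for n in ("jar","seat","spool","tin"):
  print(n,[(round(r["score"],2),np.round(w("side",r["xyz"]),3)) for r in mark_of(n,"side")[:1]])
m=cut_out("jar","side")[0]["mask"]&ok; P=X[m]; c=P[P[:,2]>np.percentile(P[:,2],97)-.004]; print("cap",circ(c))
cv2.imwrite("pics/p5.png",cv2.resize(im[80:240,220:400],None,fx=3.5,fy=3.5,interpolation=2)[:,:,::-1])
```

```text
t 12.8 q [11.6 11.1  0.6 79.3 -0.  96.6] pos [0.5874 0.1208 0.0844] rot [179.7  -0.   95. ] F [-1.5 -0.8 17.1] open 0.0485 grip 74.62733030319214
turn [ 0.29 -0.02  0.01] shift(after turn) [-0.0002 -0.0004 -0.0001]
jar [(0.91, array([0.585, 0.121, 0.042]))]
seat [(0.8, array([0.587, 0.121, 0.039]))]
spool [(0.76, array([ 0.417,  0.107, -0.   ]))]
tin [(0.81, array([ 0.43 ,  0.213, -0.   ]))]
cap (array([0.5859, 0.126 , 0.1293]), array([0.044, 0.047, 0.005]), 163)
```

View pics/p5.png

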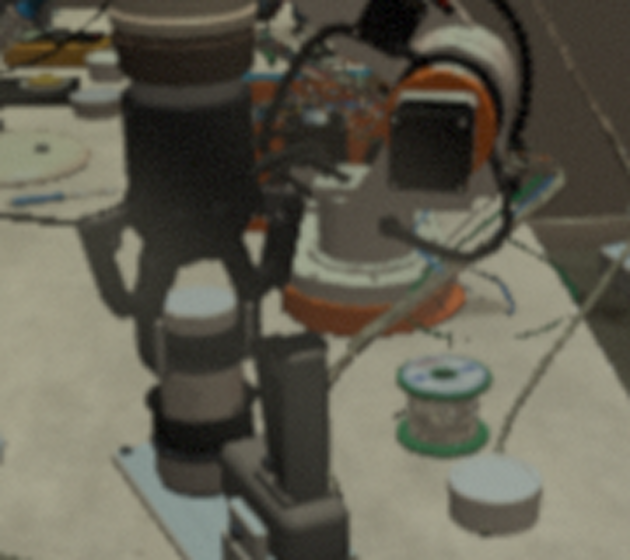

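The picture shows the jar upright at about (200,370) in the lowered ring at (203,420), still gripped. The cap top is at about 0.13 m, which puts the foot at 42 mm with the cradle on its stop. The spool and tin are where they started, so I'm handing in.

```bash
python3 -c "
from workcell import *
print(job_done())"
```

```text
the job is handed in; nothing more can be done
None
```

I handed the job in at about 13 s with the jar held down in the cradle on its stop at about 17 N, after squeezing and releasing the trigger; the spool and tin were not disturbed, and the judge returned no verdict.

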